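Lock the reagent box

ROBOT

A 6-joint arm with a two-finger parallel gripper is mounted at the origin on the work surface. World frame = base frame: x ahead of the robot, y to its left, z up, the work surface at z = 0. Lengths are in mm, angles in rad, forces in N, time in s.
With the tool pointing down it reaches from about 375 to 900 mm from the base axis. Payload 3.1 kg.
Tool frame: the origin (TCP) lies midway between the tips of the shut fingers; the grasp point (between the pads) lies 19 mm behind it (manip.grip_depth is the distance from the TCP to the grasp point, in mm); z points along the fingers, y is the line along which they close (so a half turn about z gives the same grasp; the last joint's range is limited). The gripper opens to 87 mm and grips with 3 to 60 N. Pads are 19 mm wide; open, the fingers measure 117 mm over their backs; the gripper's body (75 mm by 190 mm) begins 51 mm behind the grasp point.
Start: joints at [-1.31, 0.527, 1.433, -0, 1.181, -0.178], TCP at [265.552, -565.755, 222.548] pointing down, gripper open.
Joint ranges: [-3.08, 3.08], [-0.75, 2.2], [0.22, 2.44], [-1.43, 4.57], [0, 2.65], [-2.85, 2.85]. Speed limits (rad/s): [2.79, 2.79, 3.14, 3.14, 3.14, 3.14].

INTERFACE

Orientations are given as [roll, pitch, yaw] about the fixed x, y, z axes, in that order (R = Rz(yaw) Ry(pitch) Rx(roll)).
In Python, from plant import readout, eyes, order, manip gives the robot as it stands.
- The arm moves only by the tool step_arm, never from a script. Its argument "plan" is a list of rows, each an object of numbers: "gripper": the opening, from 0 (shut) to 1 (fully open); "tx", "ty", "tz": the shift along the tool's x, y, z in mm; "spin": the turn about the tool's z in rad. In form: [{"gripper": .., "tx": .., "ty": .., "tz": .., "spin": ..}, ...]. A call has 1 to 8 rows; each row is the pose to reach, as a shift and turn from the pose commanded when the call began, along the tool's axes at that moment; what a row does not reach only later rows make up. A row lasts 1/8 s, in which the tool goes at most 62.5 mm and 10.7 degrees, less where a joint would pass 70% of its speed; a pose out of reach is approached as far as the arm can. A call with a gripper value outside its range is refused whole. The fingers move at their own pace and stop on an object; "squeeze" is the grip in N (left out, the last holds). Time passes only in rows, so rows that repeat a pose let the fingers close. It gives the time, the measured TCP pose, the force, the opening and the grip force at its end, in the units of the state.
- readout.read_state(): the state, without advancing time (a new reading comes with each control period).
- eyes.camera(name): name is "side" or "top"; returns a dict with "frame" (420x560x3 uint8, blue, green, red), "depth" (420x560 float32, mm along the optical axis (not along the pixel's ray), 0 where there is no reading), "vertical_fov" (degrees; the focal length in pixels is half the picture's height over the tangent of half this angle, whatever the lens; pixels are square), "cx", "cy" (the principal point, pixels), "xyz" and "attitude" of the camera in the world. Camera axes: x right, y up, looking along -z (the intrinsics and any distortion apply to the point x, -y, -z); pixel columns grow to the right and rows downward; lengths in mm; the calibration is good to about 2 mm. A picture is of the moment at which its call begins.
- order.close_job(): hands the job in; it is judged then, once.
The state is a dict: "time_s": time; "q": joint angles; "qvel": joint speeds; "joint_efforts": joint torques, N m; "tool_pos": TCP position; "ee_rot": TCP orientation; "ft_force": force on the tool from outside, world axes, zero at the start; "ft_torque": the same for the moment, N m; "grip_width": finger opening in mm; "grasp_force": force on a finger pad.
Only numpy, scipy, OpenCV 4.12 (cv2) and the standard library are available. Lean on these libraries where they do the work, as an engineer would, in place of code of your own. Each camera call takes 0.05 s, during which the arm holds its last target. There are 200 camera calls.

TASK

Lock up the blue reagent box: close its lid fully, fetch the loose steel padlock shackle from the vial rack, put its two legs down through both holes of the lid's hasp tab into the padlock body, and press it home until the hidden pawl clicks and it stays down by itself. Press firmly but do not force or ram anything: if it binds, feel your way instead of leaning on it, and stop as soon as it has clicked. Leave the vials, jars, bottle, beaker and key as they are.

Things in the scene. Friction and masses are not known exactly. Their poses are not given: they have to be found in the camera images.
- lid (a joint): Friction-hinged steel lid of the blue box (170 mm front to back, 240 mm wide, 4 mm thick). 0 = fully closed, positive = open (rad); it stays where it is left and swings easily, with a few newtons at its front edge. The hinge runs along the back edge of the box.
- lid_push (a point): A point on the lid's outer face, 15 mm in from its front edge and 70 mm to the side (+y) of the hasp tab: a clear place to push the lid shut. It moves with the lid; 155 mm from the hinge axis along the lid.
- lid_hinge (a point): Middle of the lid's hinge axis (along its y axis) at the back top edge of the box, 100 mm above the bench; the lid lies 0 to 4 mm above this level when closed. Its axes turn with the lid.
- box: Blue steel reagent box, fixed to the bench, 170 x 240 x 100 mm, open top, origin under its centre; x points from its front (padlock side) to its hinge side, z up. The padlock shroud sticks out 42 mm in front, to 80 mm high.
- hasp (a point): Fixed to the box: midpoint between the two hasp holes, on the top face of the lid's hasp tab as it lies when the lid is closed, 103 mm above the bench. Axes as the box. The holes are slots at y = +19 and -19 mm, 14 mm wide (x) and 20 mm long (y). The tab (steel, 3 mm thick, 72 mm along y, 36 mm along x) sticks out from the lid's front edge; the lid's outer face is 1 mm higher and begins 21 mm behind (+x).
- padlock (a point): Fixed to the box, straight below the hasp point: centre of the shroud floor, 22 mm above the bench. The brass padlock body (30 x 62 x 50 mm) sits in the wider shroud on packing, never quite alike: its top face lies 5 to 21 mm below the hasp point and its middle up to 3.5 mm to either side along y; neither is measured. In its top are two 11.4 mm bores at y = +19 and -19 mm from its middle.
- bores (a point): Fixed to the box, 13 mm below the hasp point: the usual middle of the padlock's top face. The spring pawls (one to each leg) click when the leg tips are 25 mm deep in the bores, which end at 27 mm. From 5 mm deep on, pawls and ejector springs resist, never more than 15 N in all, most just before the click. Let go too early and the springs lift the shackle back to about 5 mm deep; once clicked it stays 25 mm deep.
- shackle_mid (a point): Centre of the loose shackle, half-way up: an upright U of 10 mm steel bar, 77 mm tall, 48 mm wide over its legs, 0.12 kg. z up, y from leg to leg (legs at y = +19 and -19 mm; either way round fits). The leg tips, tapered over their last 6 mm to 7 mm across, are 38.5 mm below this point, the upper face of the top bar 38.5 mm above it.
- shackle_bow (a point): Centre of the shackle's top bar, 33.5 mm above its middle: where to grip it from above, closing across the bar (along the shackle's x). The bar is 10 mm thick and straight for 12 mm, then bends down in corners of 13 mm.
- rack: White vial rack, fixed, 50 x 183 x 40 mm, origin under its centre, long side along its y. The shackle starts standing in two of its 15 mm square cells, its tips 5 mm above the bench; no vial is within 45 mm of the shackle's centre.
- vial_a_mid (a point): Centre of a small capped glass vial (14 mm wide, 47 mm tall) standing in the rack; leave alone.
- vial_b_mid (a point): Centre of the second vial, same size; leave alone.
- vial_c_mid (a point): Centre of the third vial, same size; leave alone.
- jar_in_a: Amber jar (48 mm wide, 70 mm tall) inside the box, origin at its underside; leave alone.
- jar_in_b: White jar (48 mm wide, 70 mm tall) inside the box, origin at its underside; leave alone.
- reagent: Amber reagent bottle (68 mm wide, 130 mm tall) on the bench, origin at its underside; leave alone.
- beaker: Glass beaker (66 mm wide, 75 mm tall) on the bench, origin at its underside; leave alone.
- key: Brass padlock key with a yellow tag, 86 mm long, lying on the bench, origin at the underside of its bow; not needed, leave alone.
Not all that is in view belongs to the job. There is more than one size of the part that bears shackle_mid; the job needs the middle-sized.

How it is judged:
By the outcome, as a careful person would: the job done as asked, in the order asked, and still so for the second after the job is handed in, with the robot touching nothing.
It also fails if it takes over 72 s, if anything falls off the work surface, if the arm or the gripper's body presses on something with over 40 N, if the wrist force passes 120 N, or if a joint passes its speed limit or range.

## Working session

There is one attempt and no reset: what is moved stays moved. The work goes in short steps, Python scripts to look and compute and a tool call to move; the robot and the scene stay as the last step left them, time stands still between calls to the robot, and variables do not carry over. Pictures are saved under pics/ and viewed, at most 10 in all, crops included, and the job is handed in when it is done.

Besides the shell and the picture viewer there is one more tool, called after ">>>" by a JSON object that holds its "fn" and its "kwargs", one argument or row to a line. step_arm: Moves the arm, as the interface text tells. Its arguments: {"type":"object","properties":{"plan":{"type":"array"},"squeeze":{"type":"number"}},"required":["plan"]}

```bash
ls; mkdir -p pics
cat > h.py <<'E'
import numpy as np, cv2
from scipy.spatial.transform import Rotation as R
from plant import readout, eyes, order, manip
def cam(n):
    c=eyes.camera(n); return c
def world(c,u,v,d=None):
    f=c['frame'].shape[0]/2/np.tan(np.radians(c['vertical_fov'])/2)
    u=np.asarray(u,float);v=np.asarray(v,float)
    if d is None: d=c['depth'][v.astype(int),u.astype(int)]
    p=np.stack([(u-c['cx'])/f*d,-(v-c['cy'])/f*d,-d],-1)
    return R.from_euler('xyz',c['attitude']).apply(p.reshape(-1,3)).reshape(p.shape)+c['xyz'] if np.size(c['attitude'])==3 else p@np.array(c['attitude']).T+c['xyz']
E
python3 - <<'E'
from h import *
print(readout.read_state())
for n in('top','side'):
    c=cam(n); print({k:v for k,v in c.items() if k not in('frame','depth')})
    cv2.imwrite(f'pics/{n}1.png',c['frame']); np.savez(f'{n}1.npz',**c)
E
```

```text
pics
{'time_s': 0.0, 'q': array([-1.31045706e+00,  5.28452610e-01,  1.43390173e+00, -2.91143442e-05,
        1.18137359e+00, -1.78504823e-01]), 'qvel': array([ 0.00022302, -0.00064427, -0.00040043, -0.0006694 ,  0.00155118,
        0.00152206]), 'joint_efforts': array([ 1.03320883e-03, -4.40046036e+01, -1.76590115e+01,  6.36162492e-02,
        5.83702116e-02, -1.55629732e-04]), 'tool_pos': array([ 265.38445963, -565.05516092,  221.58013482]), 'ee_rot': array([-3.13948653e+00, -3.52652681e-04,  4.38854805e-01]), 'ft_force': array([ 0.86273261,  0.07306468, -1.0874076 ]), 'ft_torque': array([ 0.02636372, -0.00263475, -0.00058741]), 'grasp_force': 0.0, 'grip_width': 87.36739753735594}
{'vertical_fov': 53.178854129674264, 'cx': 269.43127151087094, 'cy': 208.298863003434, 'xyz': array([ 416.38142344,    4.1675465 , 1166.45348795]), 'attitude': array([ 0.1418076 , -0.00504068, -1.54645893])}
{'vertical_fov': 49.55368636835604, 'cx': 275.9742095897143, 'cy': 205.74310080217566, 'xyz': array([-28.22819208, 742.82504775, 691.06527834]), 'attitude': array([ 1.01865854,  0.01658295, -2.45981053])}
```

View pics/top1.png

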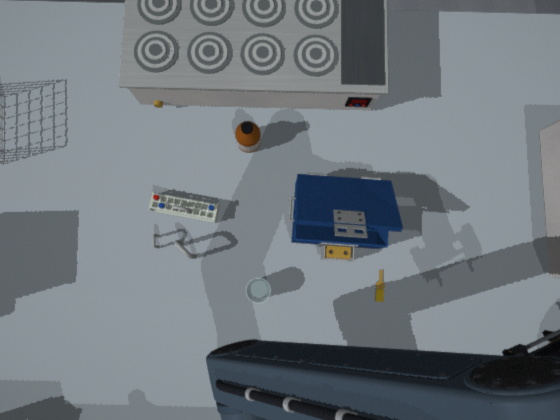

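View pics/side1.png

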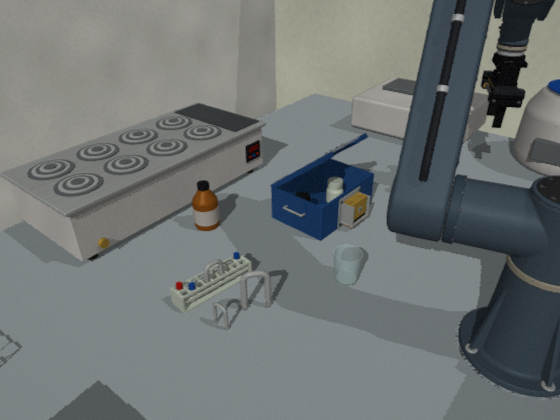

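The top view shows the box at (345,212), lid ajar, with the padlock shroud at (338,252) and the rack at (184,206). There are three shackles in the side view: one in the rack at (215,270), a large one at (256,288) and a small one at (222,314). The rack one fits the description, being middle-sized and standing in the rack. I'll confirm that with an enlarged crop.

Run:
```python
from h import *
L=lambda n:{k:v for k,v in np.load(n+'1.npz').items()}
t=L('top');s=L('side')
a=cv2.resize(t['frame'][180:265,140:240],None,fx=4,fy=4,interpolation=cv2.INTER_CUBIC)
b=cv2.resize(s['frame'][245:335,165:280],None,fx=3.45,fy=3.45,interpolation=cv2.INTER_CUBIC)
d=cv2.resize(t['frame'][165:270,285:410],None,fx=2.4,fy=2.4,interpolation=cv2.INTER_CUBIC)
im=np.zeros((600,800,3),np.uint8)
im[:340,:400]=a; im[:b.shape[0],400:400+b.shape[1]]=b[:,:400]; im[345:345+252,:300]=d[:252]
cv2.imwrite('pics/crop1.png',im)
# clouds
for n,c in(('top',t),('side',s)):
    v,u=np.mgrid[0:420,0:560]; P=world(c,u,v); c['P']=P
    ok=c['depth']>0
    print(n,'bench z', np.median(P[...,2][ok&(abs(P[...,2])<15)]))
    hsv=cv2.cvtColor(c['frame'],cv2.COLOR_BGR2HSV)
    blue=(hsv[...,0]>105)&(hsv[...,0]<130)&(hsv[...,1]>150)&ok
    reg=(P[...,0]>400)&(P[...,0]<900)&(abs(P[...,1])<450)
    m=blue&reg&(P[...,2]>90)
    print('blue hi',m.sum(),np.percentile(P[m],[1,50,99],axis=0).round())
T=t['P']
for (u,v) in [(338,252),(327,252),(350,252),(348,215),(350,231),(300,178),(392,182),(399,228),(295,240),(387,243),(294,222)]:
    print((u,v),T[v,u].round(1))
P=T; m=(P[...,2]>25)&(t['depth']>0)
k=np.zeros_like(m);k[180:265,140:240]=1;m&=k>0
for (u,v) in zip(*np.nonzero(m)[::-1]):
    if P[v,u,2]>55: print((u,v),P[v,u].round(),end=' ')
```

```text
top bench z 0.18682309290920784
blue hi 4577 [[ 483. -302.   98.]
 [ 581. -182.  158.]
 [ 653.  -63.  211.]]
side bench z 0.3172937864523533
blue hi 907 [[ 481. -305.   90.]
 [ 529.  -78.  100.]
 [ 650.  -57.  208.]]
(338, 252) [ 462.1 -176.8   81.9]
(327, 252) [ 461.3 -148.1   84.5]
(350, 252) [ 462.9 -207.9   81.3]
(348, 215) [ 543.7 -180.8  197. ]
(350, 231) [ 504.  -180.3  222.8]
(300, 178) [646.7 -73.7 115.8]
(392, 182) [ 667.5 -344.2   -2. ]
(399, 228) [ 515.  -295.7  208.5]
(295, 240) [488.6 -64.1 106. ]
(387, 243) [ 487.1 -298.1  101. ]
(294, 222) [536.7 -62.1  84.2]
(np.int64(154), np.int64(196)) [601. 313.  55.] (np.int64(153), np.int64(197)) [598. 315.  56.] (np.int64(161), np.int64(203)) [582. 293.  56.] (np.int64(163), np.int64(204)) [580. 287.  56.] (np.int64(159), np.int64(205)) [577. 298.  56.] (np.int64(160), np.int64(205)) [577. 295.  57.] (np.int64(163), np.int64(205)) [577. 287.  57.] (np.int64(173), np.int64(205)) [575. 257.  70.] (np.int64(174), np.int64(205)) [574. 253.  78.] (np.int64(175), np.int64(205)) [574. 250.  80.] (np.int64(172), np.int64(206)) [572. 2
[... 10013 characters left out ...]
int64(256)) [442. 210.  89.] (np.int64(188), np.int64(256)) [442. 207.  91.] (np.int64(189), np.int64(256)) [442. 204.  93.] (np.int64(190), np.int64(256)) [442. 202.  87.] (np.int64(191), np.int64(256)) [442. 200.  88.] (np.int64(192), np.int64(256)) [443. 198.  80.] (np.int64(188), np.int64(257)) [440. 207.  91.] (np.int64(189), np.int64(257)) [440. 205.  86.] (np.int64(190), np.int64(257)) [440. 202.  88.] (np.int64(191), np.int64(257)) [440. 201.  80.] (np.int64(192), np.int64(257)) [440. 199.  76.] (np.int64(193), np.int64(257)) [441. 199.  63.] (np.int64(190), np.int64(258)) [437. 203.  81.] (np.int64(191), np.int64(258)) [438. 202.  72.] (np.int64(192), np.int64(258)) [438. 202.  61.]
```

View pics/crop1.png

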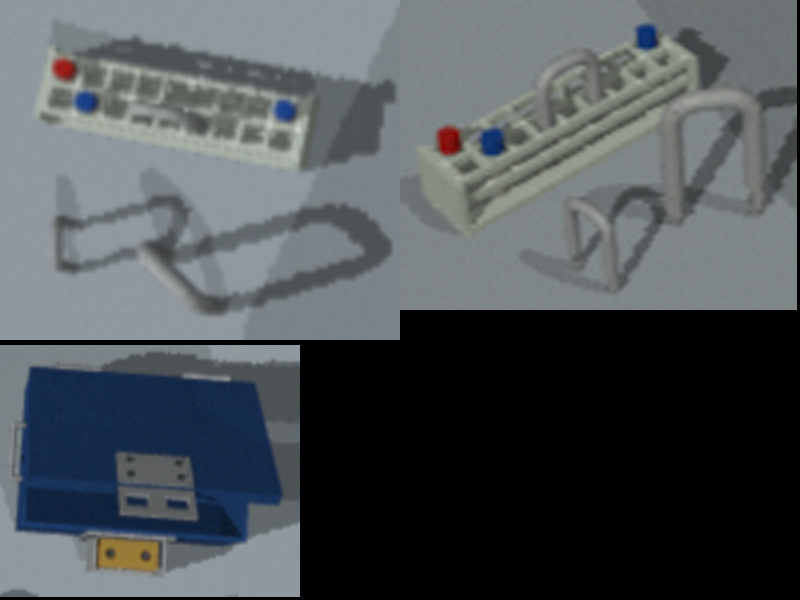

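The rack's shackle top is at z≈82 (77+5 mm). The small one tops out at ≈60 mm and the large one at ≈100 mm, so the rack one is the middle-sized shackle. Next I'll measure the shackle pose, box, bores and lid.

Run:
```python
from h import *
L=lambda n:{k:v for k,v in np.load(n+'1.npz').items()}
t=L('top');s=L('side')
v,u=np.mgrid[0:420,0:560]
for n,c in(('top',t),('side',s)):
    P=c['P']=world(c,u,v); ok=c['depth']>0
    hsv=cv2.cvtColor(c['frame'],cv2.COLOR_BGR2HSV)
    br=(hsv[...,0]>12)&(hsv[...,0]<30)&(hsv[...,1]>120)&ok&(P[...,0]>435)&(P[...,0]<490)&(abs(P[...,1]+180)<45)&(P[...,2]>70)
    q=P[br]; print(n,'brass',br.sum(),np.median(q,0),np.percentile(q,[3,97],axis=0).round(1).tolist())
    m=ok&(P[...,0]>545)&(P[...,0]<590)&(P[...,1]>205)&(P[...,1]<270)&(P[...,2]>70)
    q=P[m]; 
    r=cv2.minAreaRect(q[:,:2].astype(np.float32)); d=np.linalg.svd(q[:,:2]-q[:,:2].mean(0))[2][0]
    print(n,'bow',len(q),r,q.mean(0).round(1),'dir',d,np.percentile(q[:,2],[50,95]))
# rack top
hsv=cv2.cvtColor(t['frame'],cv2.COLOR_BGR2HSV);P=t['P']
m=(P[...,0]>530)&(P[...,0]<620)&(P[...,1]>130)&(P[...,1]<340)&(P[...,2]>30)
print('rack',cv2.minAreaRect(P[m][:,:2].astype(np.float32)))
# lid plane
blue=(hsv[...,0]>105)&(hsv[...,0]<130)&(hsv[...,1]>150)&(t['depth']>0)
m=blue&(P[...,1]<-70)&(P[...,1]>-290)&(P[...,2]>112)&(P[...,0]>500)
q=P[m];A=np.c_[q,];c0=q.mean(0);n=np.linalg.svd(q-c0,full_matrices=False)[2][2];n*=np.sign(n[2])
print('lid',c0,n,'ang',np.arctan2(n[0],n[2]),'yaw',np.arctan2(n[1],n[0]), 'hinge x at z104', c0[0]-(n[2]*(104-c0[2]))/n[0],'maxz',np.percentile(q[:,2],99))
# front rim of box: side and top
for n,c in(('top',t),('side',s)):
    P=c['P'];h=cv2.cvtColor(c['frame'],cv2.COLOR_BGR2HSV)
    b=(h[...,0]>105)&(h[...,0]<130)&(h[...,1]>120)&(c['depth']>0)&(P[...,2]>88)&(P[...,2]<106)&(P[...,0]<505)&(P[...,0]>470)
    q=P[b]; print(n,'rim',len(q))
    if len(q)>20: print(np.percentile(q,[2,50,98],axis=0).round(1).tolist(), np.polyfit(q[:,1],q[:,0],1))
# bores
g=cv2.cvtColor(t['frame'],cv2.COLOR_BGR2GRAY)[246:260,322:356]
print(g)
```

```text
top brass 267 [ 462.4544249  -176.8353661    81.78527653] [[449.1, -207.2, 74.2], [477.0, -146.8, 85.9]]
top bow 62 ((567.8710327148438, 237.6879119873047), (42.908512115478516, 9.79903507232666), 78.79864501953125) [567.2 236.6  79. ] dir [-0.157458   -0.98752568] [79.12015218 84.89848132]
side brass 186 [ 459.35501995 -172.71195063   81.04484782] [[448.1, -204.0, 72.3], [475.8, -144.2, 83.7]]
side bow 94 ((566.6871337890625, 242.20431518554688), (44.3409309387207, 9.874409675598145), 74.53165435791016) [567.5 243.2  77.7] dir [0.20675892 0.97839192] [78.30964632 82.91461482]
rack ((577.1846923828125, 236.95721435546875), (183.4118194580078, 49.32889175415039), 80.74923706054688)
lid [ 580.59950052 -179.30635972  163.39942583] [ 0.61411941 -0.0298946   0.78864673] ang 0.6616176932579887 yaw -0.04864041827298338 hinge x at z104 656.8797182132665 maxz 211.27082954691357
top rim 174
[[479.0, -298.1, 89.1], [486.9, -195.2, 99.6], [502.7, -61.7, 104.7]] [2.73429562e-02 4.92300080e+02]
side rim 267
[[480.0, -295.8, 88.4], [487.3, -173.4, 95.5], [503.1, -57.3, 101.4]] [3.75560463e-02 4.943
[... 1285 characters left out ...]
 127 131  82 112 125 126 125 126 123 125 126 125 125 125 125 125 125
  125 125 124 124 120 113 110 120 123 121 104  76  96 134 106 102]
 [122 125 118  77 107 120 123 122 123 125 124 123 126 125 125 126 126 127
  127 125 126 125 125 124 124 126 126 121 106  78  97 134 107 103]
 [120 127 120  86 100 118 117 115 119 120 120 119 128 129 121 122 124 122
  121 122 123 124 125 124 124 126 125 123 112  92 106 134 107 103]
 [125 131 130 114 118 136 130 127 129 130 122 121 134 132 112 114 122 119
  118 116 117 121 123 117 120 123 124 122 121 117 124 132 108 106]
 [136 140 139 142 142 141 144 144 145 143 143 143 143 141 127 139 140 140
  139 134 134 129 130 125 125 125 115 113 118 121 129 139 121 123]]
```

```bash
cat >> h.py <<'E'
def rel(*targets):
    "targets (x,y,z,yaw) world, tool down -> tx,ty,tz,spin from measured pose"
    s=readout.read_state(); r=R.from_euler('xyz',s['ee_rot']); y0=s['ee_rot'][2]
    print('t',round(s['time_s'],2),'pos',s['tool_pos'].round(1),'rot',s['ee_rot'].round(4),'F',s['ft_force'].round(1),'w',round(s['grip_width'],1),'g',round(s['grasp_force'],1))
    for x,y,z,yaw in targets:
        d=np.array([x,y,z])-s['tool_pos']; c,sn=np.cos(y0),np.sin(y0)
        print((x,y,z,yaw),'->',round(d[0]*c+d[1]*sn,1),round(d[0]*sn-d[1]*c,1),round(-d[2],1),round(y0-yaw,3))
E
python3 - <<'E'
from h import *
rel((534,-107,250,1.536),(534,-107,206,1.536))
E
```

```text
t 0.1 pos [ 265.4 -565.2  221.7] rot [-3.1397e+00 -3.0000e-04  4.3880e-01] F [ 0.5 -0.1 -0. ] w 86.9 g 0.0
(534, -107, 250, 1.536) -> 437.8 -300.6 -28.3 -1.097
(534, -107, 206, 1.536) -> 437.8 -300.6 15.7 -1.097
```

>>> {"fn": "step_arm", "kwargs": {
  "plan": [
    {"gripper":0,"tx":45,"ty":-30,"tz":-28,"spin":-0.15},
    {"gripper":0,"tx":95,"ty":-65,"tz":-33,"spin":-0.3},
    {"gripper":0,"tx":145,"ty":-100,"tz":-33,"spin":-0.45},
    {"gripper":0,"tx":195,"ty":-134,"tz":-33,"spin":-0.6},
    {"gripper":0,"tx":245,"ty":-168,"tz":-33,"spin":-0.75},
    {"gripper":0,"tx":295,"ty":-202,"tz":-33,"spin":-0.9},
    {"gripper":0,"tx":345,"ty":-236,"tz":-33,"spin":-1.05},
    {"gripper":0,"tx":390,"ty":-268,"tz":-33,"spin":-1.097}
  ],
  "squeeze": 20
}}

```text
time_s: 1.1
tool_pos: [505.4, -155.4, 255.3]
ee_rot: [-3.141, -0.0, 1.538]
ft_force: [0.0, -0.7, -0.1]
grip_width: 14.8
grasp_force: 0.0
```

Run:
```python
from h import *
rel((534,-107,235,1.536),(532,-107,200,1.536),(525,-107,175,1.536),(515,-107,150,1.536),(507,-107,127,1.536),(502,-107,105,1.536))
```

```text
t 1.1 pos [ 505.4 -155.4  255.3] rot [-3.1412e+00 -2.0000e-04  1.5383e+00] F [ 0.  -0.7 -0.1] w 14.8 g 0.0
(534, -107, 235, 1.536) -> 49.3 27.1 20.3 0.002
(532, -107, 200, 1.536) -> 49.2 25.1 55.3 0.002
(525, -107, 175, 1.536) -> 49.0 18.1 80.3 0.002
(515, -107, 150, 1.536) -> 48.7 8.1 105.3 0.002
(507, -107, 127, 1.536) -> 48.4 0.1 128.3 0.002
(502, -107, 105, 1.536) -> 48.3 -4.9 150.3 0.002
```

>>> {"fn": "step_arm", "kwargs": {
  "plan": [
    {"gripper":0,"tx":49,"ty":27,"tz":20,"spin":0},
    {"gripper":0,"tx":49,"ty":26,"tz":45,"spin":0},
    {"gripper":0,"tx":49,"ty":23,"tz":62,"spin":0},
    {"gripper":0,"tx":49,"ty":18,"tz":80,"spin":0},
    {"gripper":0,"tx":49,"ty":11,"tz":98,"spin":0},
    {"gripper":0,"tx":49,"ty":5,"tz":114,"spin":0},
    {"gripper":0,"tx":48,"ty":0,"tz":129,"spin":0},
    {"gripper":0,"tx":48,"ty":-3,"tz":141,"spin":0}
  ]
}}

```text
time_s: 2.1
tool_pos: [503.6, -109.5, 114.0]
ee_rot: [3.141, 0.0, 1.536]
ft_force: [1.2, 0.2, 1.6]
grip_width: 0.6
grasp_force: 0.6
```

Run:
```python
from h import *
rel((502,-107,103,1.536))
```

```text
t 2.1 pos [ 503.6 -109.5  114. ] rot [3.1409e+00 1.0000e-04 1.5356e+00] F [1.2 0.2 1.6] w 0.6 g 0.6
(502, -107, 103, 1.536) -> 2.4 -1.7 11.0 -0.0
```

Gentle last centimetre, watching force.

>>> {"fn": "step_arm", "kwargs": {
  "plan": [
    {"gripper":0,"tz":4},
    {"gripper":0,"tz":7},
    {"gripper":0,"tz":9},
    {"gripper":0,"tz":10},
    {"gripper":0,"tz":11}
  ]
}}

```text
invalid input at $.plan[0]: expected keys gripper, tx, ty, tz, spin
```

>>> {"fn": "step_arm", "kwargs": {
  "plan": [
    {"gripper":0,"tx":0,"ty":-1,"tz":4,"spin":0},
    {"gripper":0,"tx":0,"ty":-1,"tz":7,"spin":0},
    {"gripper":0,"tx":0,"ty":-1,"tz":9,"spin":0},
    {"gripper":0,"tx":0,"ty":-1,"tz":10,"spin":0},
    {"gripper":0,"tx":0,"ty":-1,"tz":10.5,"spin":0}
  ]
}}

```text
time_s: 2.72
tool_pos: [502.3, -109.3, 104.4]
ee_rot: [-3.141, -0.0, 1.536]
ft_force: [-2.2, 1.1, 5.4]
grip_width: 0.3
grasp_force: 3.0
```

>>> {"fn": "step_arm", "kwargs": {
  "plan": [
    {"gripper":0,"tx":0,"ty":0,"tz":0.7,"spin":0},
    {"gripper":0,"tx":0,"ty":0,"tz":1.3,"spin":0},
    {"gripper":0,"tx":0,"ty":0,"tz":1.3,"spin":0}
  ]
}}

```text
time_s: 3.1
tool_pos: [502.3, -109.3, 104.3]
ee_rot: [3.141, 0.0, 1.536]
ft_force: [-3.3, 0.4, 12.1]
grip_width: -0.1
grasp_force: 6.2
```

Run:
```python
from h import *
rel((502,-109,150,1.536),(567.5,240,150,1.406))
```

```text
t 3.1 pos [ 502.3 -109.3  104.3] rot [3.1412e+00 3.0000e-04 1.5361e+00] F [-3.3  0.4 12.1] w -0.1 g 6.2
(502, -109, 150, 1.536) -> 0.3 -0.3 -45.7 0.0
(567.5, 240, 150, 1.406) -> 351.3 53.0 -45.7 0.13
```

>>> {"fn": "step_arm", "kwargs": {
  "plan": [
    {"gripper":0,"tx":0,"ty":0,"tz":-45,"spin":0},
    {"gripper":0.3,"tx":55,"ty":8,"tz":-48,"spin":0.02},
    {"gripper":0.5,"tx":115,"ty":17,"tz":-48,"spin":0.06},
    {"gripper":0.5,"tx":175,"ty":26,"tz":-48,"spin":0.1},
    {"gripper":0.5,"tx":235,"ty":35,"tz":-48,"spin":0.13},
    {"gripper":0.5,"tx":295,"ty":44,"tz":-48,"spin":0.13},
    {"gripper":0.5,"tx":351,"ty":53,"tz":-48,"spin":0.13},
    {"gripper":0.5,"tx":351,"ty":53,"tz":-48,"spin":0.13}
  ]
}}

```text
time_s: 4.1
tool_pos: [568.4, 243.8, 150.8]
ee_rot: [3.139, -0.002, 1.411]
ft_force: [-0.3, -0.1, -0.8]
grip_width: 43.2
grasp_force: 0.0
```

Run:
```python
from h import *
rel((567.5,240,62,1.406))
for n in('top','side'):
    c=cam(n); np.savez(n+'2.npz',**c)
    a=c['frame'][180:300,140:400] if n=='top' else c['frame'][150:330,150:410]
    cv2.imwrite(f'pics/{n}2.png',cv2.resize(a,None,fx=3,fy=3,interpolation=cv2.INTER_CUBIC))
im=np.zeros((600,780,3),np.uint8)
a=cv2.imread('pics/top2.png')[:,:,:];b=cv2.imread('pics/side2.png')
im[:240]=cv2.resize(a,(780,360))[:240]; im[240:]=cv2.resize(b[:360],(780,360))
cv2.imwrite('pics/v2.png',im)
```

```text
t 4.1 pos [568.4 243.8 150.8] rot [ 3.1391e+00 -1.9000e-03  1.4113e+00] F [-0.3 -0.1 -0.8] w 43.2 g 0.0
(567.5, 240, 62, 1.406) -> -3.9 -0.3 88.8 0.005
```

View pics/v2.png

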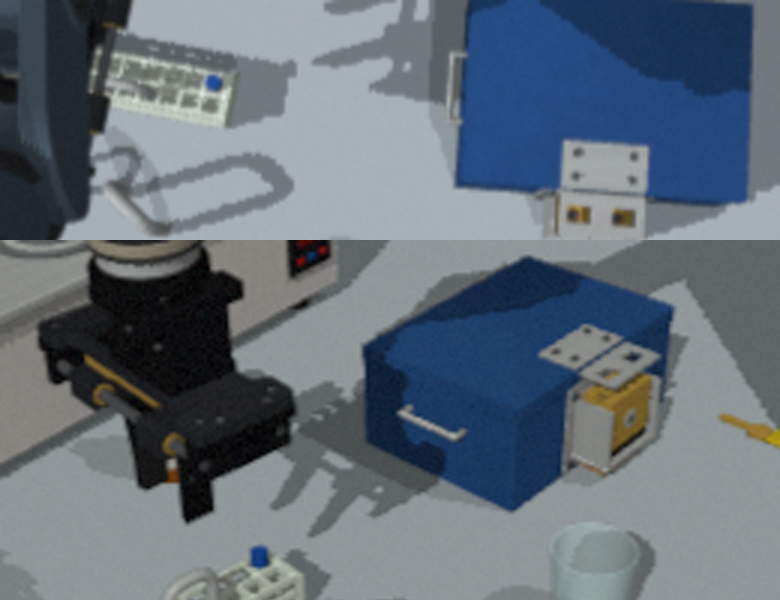

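The lid is down flat. The hasp tab sits over the brass body, with both bores visible through the slots at crop (577,213) and (622,217). The gripper is above the rack shackle, so I'm descending.

>>> {"fn": "step_arm", "kwargs": {
  "plan": [
    {"gripper":0.5,"tx":-4,"ty":0,"tz":30,"spin":0.005},
    {"gripper":0.5,"tx":-4,"ty":0,"tz":55,"spin":0.005},
    {"gripper":0.5,"tx":-4,"ty":0,"tz":75,"spin":0.005},
    {"gripper":0.5,"tx":-4,"ty":0,"tz":87,"spin":0.005},
    {"gripper":0.4,"tx":-4,"ty":0,"tz":87,"spin":0.005}
  ]
}}

```text
time_s: 4.82
tool_pos: [566.5, 234.4, 63.1]
ee_rot: [-3.14, 0.001, 1.399]
ft_force: [-0.1, -0.6, -0.2]
grip_width: 39.1
grasp_force: 0.0
```

>>> {"fn": "step_arm", "kwargs": {
  "plan": [
    {"gripper":0.2,"tx":0,"ty":0,"tz":0,"spin":0},
    {"gripper":0.1,"tx":0,"ty":0,"tz":0,"spin":0},
    {"gripper":0,"tx":0,"ty":0,"tz":0,"spin":0},
    {"gripper":0,"tx":0,"ty":0,"tz":0,"spin":0},
    {"gripper":0,"tx":0,"ty":0,"tz":0,"spin":0}
  ],
  "squeeze": 30
}}

```text
time_s: 5.45
tool_pos: [567.3, 235.8, 64.3]
ee_rot: [3.141, -0.0, 1.401]
ft_force: [-0.8, -0.1, 3.1]
grip_width: 9.3
grasp_force: 30.0
```

>>> {"fn": "step_arm", "kwargs": {
  "plan": [
    {"gripper":0,"tx":0,"ty":0,"tz":-15,"spin":0},
    {"gripper":0,"tx":0,"ty":0,"tz":-45,"spin":0},
    {"gripper":0,"tx":0,"ty":0,"tz":-85,"spin":0},
    {"gripper":0,"tx":0,"ty":0,"tz":-121,"spin":0},
    {"gripper":0,"tx":0,"ty":0,"tz":-121,"spin":0}
  ]
}}

```text
time_s: 6.08
tool_pos: [569.2, 236.2, 188.6]
ee_rot: [3.134, -0.003, 1.401]
ft_force: [0.3, -0.4, -1.0]
grip_width: 9.2
grasp_force: 30.0
```

Run:
```python
from h import *
rel((461,-177,184,1.536))
```

```text
t 6.08 pos [569.2 236.2 188.6] rot [ 3.1342e+00 -3.0000e-03  1.4010e+00] F [ 0.3 -0.4 -1. ] w 9.2 g 30.0
(461, -177, 184, 1.536) -> -425.6 -36.8 4.6 -0.135
```

>>> {"fn": "step_arm", "kwargs": {
  "plan": [
    {"gripper":0,"tx":-45,"ty":-4,"tz":0,"spin":0},
    {"gripper":0,"tx":-100,"ty":-9,"tz":0,"spin":-0.02},
    {"gripper":0,"tx":-155,"ty":-14,"tz":0,"spin":-0.04},
    {"gripper":0,"tx":-210,"ty":-18,"tz":0,"spin":-0.06},
    {"gripper":0,"tx":-265,"ty":-23,"tz":0,"spin":-0.08},
    {"gripper":0,"tx":-320,"ty":-28,"tz":0,"spin":-0.1},
    {"gripper":0,"tx":-375,"ty":-32,"tz":0,"spin":-0.12},
    {"gripper":0,"tx":-425,"ty":-37,"tz":2,"spin":-0.135}
  ]
}}

```text
time_s: 7.08
tool_pos: [457.4, -178.4, 181.9]
ee_rot: [-3.14, -0.001, 1.536]
ft_force: [0.8, 0.7, -1.0]
grip_width: 8.6
grasp_force: 30.0
```

>>> {"fn": "step_arm", "kwargs": {
  "plan": [
    {"gripper":0,"tx":0,"ty":0,"tz":0,"spin":0},
    {"gripper":0,"tx":0,"ty":0,"tz":0,"spin":0},
    {"gripper":0,"tx":0,"ty":0,"tz":0,"spin":0}
  ]
}}

```text
time_s: 7.45
tool_pos: [458.4, -175.5, 182.4]
ee_rot: [-3.14, -0.001, 1.537]
ft_force: [0.6, -0.5, -1.1]
grip_width: 9.1
grasp_force: 30.0
```

Run:
```python
from h import *
rel()
for n in('top','side'):
    c=cam(n); np.savez(n+'3.npz',**c)
    cv2.imwrite(f'pics/{n}3.png',c['frame'])
t=cv2.imread('pics/top3.png');s=cv2.imread('pics/side3.png')
im=np.hstack([cv2.resize(t[170:290,280:400],(400,400),interpolation=2),cv2.resize(s[90:240,270:420],(400,400),interpolation=2)])
cv2.imwrite('pics/v3.png',im)
```

```text
t 7.45 pos [ 458.4 -175.5  182.4] rot [-3.1405e+00 -1.0000e-03  1.5374e+00] F [ 0.6 -0.5 -1.1] w 9.1 g 30.0
```

View pics/v3.png

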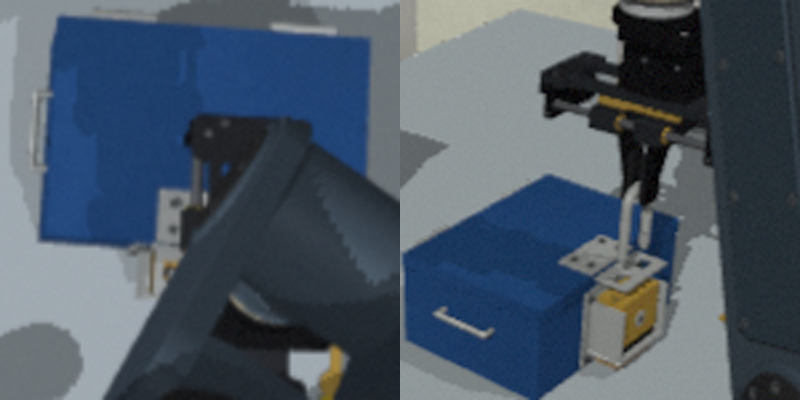

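```bash
cat >> h.py <<'E'
L=lambda n:{k:v for k,v in np.load(n+'.npz').items()}
def proj(c,p):
    f=c['frame'].shape[0]/2/np.tan(np.radians(c['vertical_fov'])/2)
    q=R.from_euler('xyz',c['attitude']).inv().apply(np.atleast_2d(p)-c['xyz'])
    return np.c_[c['cx']+f*q[:,0]/-q[:,2], c['cy']-f*q[:,1]/-q[:,2]]
def atz(c,uv,z):
    uv=np.atleast_2d(uv).astype(float); a=world(c,uv[:,0],uv[:,1],np.full(len(uv),1.)); d=a-c['xyz']
    return c['xyz']+d*((z-c['xyz'][2])/d[:,2:])
E
python3 - <<'E'
from h import *
t=L('top1')
g=255-cv2.cvtColor(t['frame'],cv2.COLOR_BGR2GRAY).astype(float)
def cen(g,u0,u1,v0,v1,th):
    v,u=np.mgrid[v0:v1,u0:u1]; w=np.clip(g[v0:v1,u0:u1]-th,0,None); return (u*w).sum()/w.sum(),(v*w).sum()/w.sum()
a=cen(g,327,334,248,256,145);b=cen(g,342,349,248,257,145)
w=atz(t,[a,b],82);print('top bores',a,b,w,w.mean(0),np.diff(w,axis=0))
v,u=np.mgrid[0:420,0:560]
s3=L('side3');P=world(s3,u,v);h=cv2.cvtColor(s3['frame'],cv2.COLOR_BGR2HSV)
m=(s3['depth']>0)&(P[...,0]>440)&(P[...,0]<480)&(P[...,1]>-215)&(P[...,1]<-140)&(P[...,2]>120)&(P[...,2]<158)
q=P[m];uu=u[m];vv=v[m]
for s in(1,-1):
    k=(s*(q[:,1]+175)>0);x=q[k];print('leg',s,len(x),np.median(x,0),np.percentile(x,[5,95],axis=0).round(1).tolist(), 'minz',x[:,2].min())
    if len(x)>5: print(np.polyfit(x[:,2],x[:,0],1),np.polyfit(x[:,2],x[:,1],1))
for n in('side2','top2'):
    c=L(n);P=world(c,u,v);h=cv2.cvtColor(c['frame'],cv2.COLOR_BGR2HSV)
    m=(c['depth']>0)&(h[...,1]<60)&(P[...,2]>96)&(P[...,2]<112)&(P[...,0]>435)&(P[...,0]<520)&(P[...,1]>-225)&(P[...,1]<-125)
    q=P[m]; print(n,'tab',len(q),np.median(q,0).round(1),np.percentile(q,[1,99],axis=0).round(1).tolist())
# near leg tip expected brass bores projection in side1
s1=L('side1');print(proj(s1,[[462,-155,82],[463,-193,82]]))
x=proj(s1,[[462,-174,90]])[0].astype(int)
A=cv2.resize(s1['frame'][x[1]-27:x[1]+27,x[0]-27:x[0]+27],(400,400),interpolation=2)
B=cv2.resize(L('side2')['frame'][x[1]-27:x[1]+27,x[0]-27:x[0]+27],(400,400),interpolation=2)
cv2.imwrite('pics/v4.png',np.hstack([A,B]));print('crop origin',x-27,400/54)
E
```

```text
top bores (np.float64(330.44778761061946), np.float64(251.3787610619469)) (np.float64(345.19274809160305), np.float64(252.50763358778627)) [[ 463.20023608 -157.33773988   82.        ]
 [ 461.23820414 -195.32863743   82.        ]] [ 462.21922011 -176.33318865   82.        ] [[ -1.96203194 -37.99089755   0.        ]]
leg 1 47 [ 459.64337959 -149.12630352  140.54633606] [[456.2, -153.3, 126.3], [465.9, -145.5, 155.5]] minz 124.44379581285648
[-6.02546707e-02  4.68393408e+02] [ 4.45136221e-02 -1.55574973e+02]
leg -1 45 [ 458.71711531 -187.28527862  140.82567848] [[455.4, -191.4, 126.9], [463.3, -184.8, 155.6]] minz 124.693826566447
[-8.33727672e-02  4.70679189e+02] [ 3.87458177e-02 -1.93067855e+02]
side2 tab 382 [ 485.6 -175.9  104.1] [[445.4, -213.8, 99.1], [518.8, -139.8, 108.7]]
top2 tab 747 [ 486.8 -180.3  104.8] [[444.4, -215.6, 98.8], [519.6, -143.3, 110.2]]
[[351.60742799 201.16977867]
 [358.78761973 195.14911893]]
crop origin [328 168] 7.407407407407407
```

View pics/v4.png

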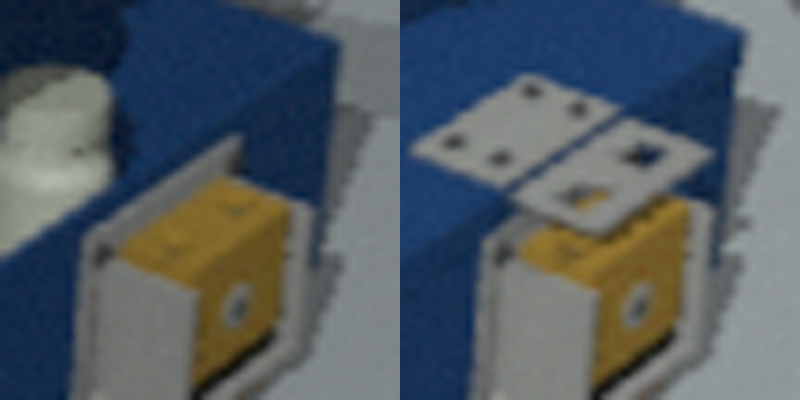

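Run:
```python
from h import *
s=L('side1')
k=lambda x,y:(328+(x+.5)/7.407-.5,168+(y+.5)/7.407-.5)
for z in(81,82): print(atz(s,[k(205,234),k(215,180),k(195,290),k(120,262),k(290,205),k(175,243),k(238,210)],z).round(1).tolist())
# slots in tab, side2, crop x-400
print('slots',atz(s,[k(188,194),k(241,154)],103).round(1).tolist())
# legs in side3: pixel midlines at rows
c=L('side3');h=cv2.cvtColor(c['frame'],cv2.COLOR_BGR2GRAY)
for z in(130,135,140,150):
    p=proj(c,[[461,-152.5,z],[461,-190.5,z]]);print(z,p.round(1).tolist())
    for q in p: 
        r=int(round(q[1]));u=int(q[0]);print(r,u-7,h[r,u-7:u+9].tolist())
```

```text
[[460.6, -171.0, 81.0], [477.3, -206.1, 81.0], [444.1, -136.5, 81.0], [474.1, -136.7, 81.0], [447.0, -206.8, 81.0], [465.7, -159.3, 81.0], [459.9, -192.5, 81.0]]
[[459.8, -169.5, 82.0], [476.4, -204.6, 82.0], [443.3, -135.0, 82.0], [473.3, -135.2, 82.0], [446.2, -205.2, 82.0], [464.9, -157.8, 82.0], [459.1, -191.0, 82.0]]
slots [[461.5, -157.8, 103.0], [461.2, -193.4, 103.0]]
130 [[352.8, 185.4], [360.4, 179.7]]
185 345 [126, 136, 139, 139, 139, 141, 127, 127, 129, 115, 84, 76, 87, 92, 119, 130]
180 353 [136, 132, 101, 65, 51, 43, 90, 123, 125, 121, 87, 39, 37, 38, 37, 39]
135 [[352.9, 183.7], [360.6, 178.0]]
184 345 [142, 140, 139, 140, 140, 135, 125, 126, 132, 116, 87, 57, 65, 79, 92, 86]
178 353 [133, 131, 108, 74, 57, 48, 82, 118, 125, 122, 95, 50, 36, 35, 38, 42]
140 [[353.1, 181.9], [360.8, 176.2]]
182 346 [139, 140, 141, 141, 119, 102, 122, 134, 126, 116, 95, 60, 44, 58, 101, 120]
176 353 [132, 132, 121, 89, 55, 55, 62, 99, 130, 136, 108, 62, 40, 40, 39, 39]
150 [[353.4, 178.4], [361.1, 172.8]]
178 346 [108, 88, 65, 59, 57, 59, 106, 133, 131, 108, 74, 57, 48, 82, 118, 125]
173 354 [135, 124, 93, 57, 55, 53, 97, 131, 135, 117, 74, 36, 37, 45, 40, 37]
```

>>> {"fn": "step_arm", "kwargs": {
  "plan": [
    {"gripper":0,"tx":-2.4,"ty":2.3,"tz":4,"spin":0.008},
    {"gripper":0,"tx":-2.4,"ty":2.3,"tz":9,"spin":0.008},
    {"gripper":0,"tx":-2.4,"ty":2.3,"tz":14,"spin":0.008},
    {"gripper":0,"tx":-2.4,"ty":2.3,"tz":17,"spin":0.008},
    {"gripper":0,"tx":-2.4,"ty":2.3,"tz":20,"spin":0.008},
    {"gripper":0,"tx":-2.4,"ty":2.3,"tz":23,"spin":0.008},
    {"gripper":0,"tx":-2.4,"ty":2.3,"tz":26,"spin":0.008},
    {"gripper":0,"tx":-2.4,"ty":2.3,"tz":26,"spin":0.008}
  ]
}}

```text
time_s: 8.55
tool_pos: [460.7, -179.4, 156.5]
ee_rot: [-3.141, -0.0, 1.528]
ft_force: [-0.0, -0.1, -0.5]
grip_width: 9.2
grasp_force: 30.0
```

Run:
```python
from h import *
rel()
c=cam('side'); np.savez('side4.npz',**c)
c2=cam('top'); np.savez('top4.npz',**c2)
cv2.imwrite('pics/v5.png',np.hstack([cv2.resize(c['frame'][160:222,328:390],(600,600),interpolation=2)]))
```

```text
t 8.55 pos [ 460.7 -179.4  156.5] rot [-3.1411e+00 -3.0000e-04  1.5278e+00] F [-0.  -0.1 -0.5] w 9.2 g 30.0
```

View pics/v5.png

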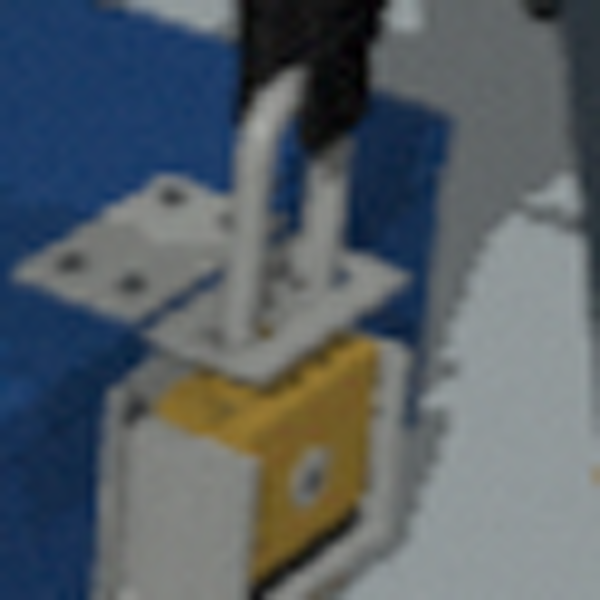

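Both legs are through the slots (near leg tip at crop (240,340), far at (320,285)) with no contact force. Trimming y by about 1.2 mm and feeling down toward the bores.

>>> {"fn": "step_arm", "kwargs": {
  "plan": [
    {"gripper":0,"tx":1.2,"ty":0,"tz":3,"spin":0},
    {"gripper":0,"tx":1.2,"ty":0,"tz":6,"spin":0},
    {"gripper":0,"tx":1.2,"ty":0,"tz":9,"spin":0},
    {"gripper":0,"tx":1.2,"ty":0,"tz":12,"spin":0},
    {"gripper":0,"tx":1.2,"ty":0,"tz":14,"spin":0},
    {"gripper":0,"tx":1.2,"ty":0,"tz":15.5,"spin":0},
    {"gripper":0,"tx":1.2,"ty":0,"tz":16.5,"spin":0}
  ]
}}

```text
time_s: 9.52
tool_pos: [461.0, -178.4, 140.2]
ee_rot: [3.141, 0.0, 1.528]
ft_force: [-0.7, 0.8, -1.9]
grip_width: 9.1
grasp_force: 30.0
```

>>> {"fn": "step_arm", "kwargs": {
  "plan": [
    {"gripper":0,"tx":0,"ty":0,"tz":1,"spin":0},
    {"gripper":0,"tx":0,"ty":0,"tz":2,"spin":0},
    {"gripper":0,"tx":0,"ty":0,"tz":3,"spin":0},
    {"gripper":0,"tx":0,"ty":0,"tz":4,"spin":0}
  ]
}}

```text
time_s: 10.02
tool_pos: [461.3, -178.6, 136.4]
ee_rot: [3.141, 0.001, 1.528]
ft_force: [0.1, -0.4, 1.9]
grip_width: 9.1
grasp_force: 30.0
```

>>> {"fn": "step_arm", "kwargs": {
  "plan": [
    {"gripper":0,"tx":0,"ty":0,"tz":1,"spin":0},
    {"gripper":0,"tx":0,"ty":0,"tz":2,"spin":0},
    {"gripper":0,"tx":0,"ty":0,"tz":3,"spin":0},
    {"gripper":0,"tx":0,"ty":0,"tz":4,"spin":0}
  ]
}}

```text
time_s: 10.52
tool_pos: [461.5, -178.7, 132.5]
ee_rot: [3.14, 0.001, 1.528]
ft_force: [0.9, -1.6, 4.8]
grip_width: 8.9
grasp_force: 30.0
```

>>> {"fn": "step_arm", "kwargs": {
  "plan": [
    {"gripper":0,"tx":0,"ty":0,"tz":1,"spin":0},
    {"gripper":0,"tx":0,"ty":0,"tz":2,"spin":0},
    {"gripper":0,"tx":0,"ty":0,"tz":3,"spin":0},
    {"gripper":0,"tx":0,"ty":0,"tz":4,"spin":0}
  ],
  "squeeze": 50
}}

```text
time_s: 11.02
tool_pos: [461.5, -178.8, 128.7]
ee_rot: [3.14, 0.001, 1.528]
ft_force: [0.7, -0.9, 7.6]
grip_width: 8.9
grasp_force: 50.0
```

>>> {"fn": "step_arm", "kwargs": {
  "plan": [
    {"gripper":0,"tx":0,"ty":0,"tz":1,"spin":0},
    {"gripper":0,"tx":0,"ty":0,"tz":2,"spin":0},
    {"gripper":0,"tx":0,"ty":0,"tz":3,"spin":0},
    {"gripper":0,"tx":0,"ty":0,"tz":4,"spin":0}
  ]
}}

```text
time_s: 11.52
tool_pos: [461.6, -179.0, 125.1]
ee_rot: [3.14, 0.002, 1.528]
ft_force: [-0.9, -1.4, 10.1]
grip_width: 8.8
grasp_force: 50.0
```

>>> {"fn": "step_arm", "kwargs": {
  "plan": [
    {"gripper":0,"tx":0,"ty":0,"tz":1,"spin":0},
    {"gripper":0,"tx":0,"ty":0,"tz":2,"spin":0},
    {"gripper":0,"tx":0,"ty":0,"tz":3,"spin":0},
    {"gripper":0,"tx":0,"ty":0,"tz":4,"spin":0}
  ]
}}

```text
time_s: 12.02
tool_pos: [461.8, -179.2, 121.3]
ee_rot: [3.139, 0.002, 1.528]
ft_force: [-0.3, -1.2, 12.1]
grip_width: 8.9
grasp_force: 50.0
```

>>> {"fn": "step_arm", "kwargs": {
  "plan": [
    {"gripper":0,"tx":0,"ty":0,"tz":1,"spin":0},
    {"gripper":0,"tx":0,"ty":0,"tz":2,"spin":0},
    {"gripper":0,"tx":0,"ty":0,"tz":3,"spin":0}
  ]
}}

```text
time_s: 12.4
tool_pos: [462.0, -179.3, 118.6]
ee_rot: [3.139, 0.002, 1.528]
ft_force: [-0.7, -1.5, 13.0]
grip_width: 8.7
grasp_force: 50.0
```

>>> {"fn": "step_arm", "kwargs": {
  "plan": [
    {"gripper":0,"tx":0,"ty":0,"tz":0.7,"spin":0},
    {"gripper":0,"tx":0,"ty":0,"tz":1.4,"spin":0}
  ]
}}

```text
time_s: 12.65
tool_pos: [462.1, -179.4, 117.2]
ee_rot: [3.139, 0.002, 1.528]
ft_force: [0.3, -2.1, 11.0]
grip_width: 8.6
grasp_force: 50.0
```

>>> {"fn": "step_arm", "kwargs": {
  "plan": [
    {"gripper":0,"tx":0,"ty":0,"tz":0.6,"spin":0},
    {"gripper":0,"tx":0,"ty":0,"tz":1.2,"spin":0}
  ]
}}

```text
time_s: 12.9
tool_pos: [462.0, -179.2, 115.6]
ee_rot: [3.139, 0.002, 1.528]
ft_force: [0.2, -2.6, 10.1]
grip_width: 8.8
grasp_force: 50.0
```

>>> {"fn": "step_arm", "kwargs": {
  "plan": [
    {"gripper":0,"tx":0,"ty":0,"tz":0.5,"spin":0},
    {"gripper":0,"tx":0,"ty":0,"tz":0.8,"spin":0}
  ]
}}

```text
time_s: 13.15
tool_pos: [462.0, -179.3, 114.8]
ee_rot: [3.139, 0.002, 1.528]
ft_force: [1.2, -1.4, 8.9]
grip_width: 8.9
grasp_force: 50.0
```

Force has dropped from 13 to 9 N. Testing for the click by easing up gently.

>>> {"fn": "step_arm", "kwargs": {
  "plan": [
    {"gripper":0,"tx":0,"ty":0,"tz":-0.7,"spin":0},
    {"gripper":0,"tx":0,"ty":0,"tz":-1.4,"spin":0},
    {"gripper":0,"tx":0,"ty":0,"tz":-1.4,"spin":0}
  ]
}}

```text
time_s: 13.52
tool_pos: [461.5, -178.8, 115.2]
ee_rot: [3.14, 0.001, 1.528]
ft_force: [1.9, -3.7, 2.1]
grip_width: 8.7
grasp_force: 50.0
```

>>> {"fn": "step_arm", "kwargs": {
  "plan": [
    {"gripper":0,"tx":0,"ty":0,"tz":-0.7,"spin":0},
    {"gripper":0,"tx":0,"ty":0,"tz":-1.0,"spin":0},
    {"gripper":0,"tx":0,"ty":0,"tz":-1.0,"spin":0}
  ]
}}

```text
time_s: 13.9
tool_pos: [461.1, -178.4, 116.1]
ee_rot: [3.141, 0.0, 1.528]
ft_force: [2.4, -3.7, -2.1]
grip_width: 9.0
grasp_force: 50.0
```

Force now pulls down (−2 N) when lifting, so it is latched. Opening the fingers slightly and looking.

>>> {"fn": "step_arm", "kwargs": {
  "plan": [
    {"gripper":0.15,"tx":0,"ty":0,"tz":0.5,"spin":0},
    {"gripper":0.3,"tx":0,"ty":0,"tz":0.5,"spin":0},
    {"gripper":0.3,"tx":0,"ty":0,"tz":0,"spin":0},
    {"gripper":0.3,"tx":0,"ty":0,"tz":-30,"spin":0},
    {"gripper":0.3,"tx":0,"ty":0,"tz":-75,"spin":0},
    {"gripper":0.3,"tx":0,"ty":0,"tz":-130,"spin":0},
    {"gripper":0.3,"tx":0,"ty":0,"tz":-130,"spin":0}
  ]
}}

```text
time_s: 14.78
tool_pos: [462.9, -179.2, 250.2]
ee_rot: [3.134, 0.004, 1.528]
ft_force: [-0.2, -1.0, 0.4]
grip_width: 26.2
grasp_force: 0.0
```

>>> {"fn": "step_arm", "kwargs": {
  "plan": [
    {"gripper":0.3,"tx":50,"ty":0,"tz":0,"spin":0},
    {"gripper":0.3,"tx":100,"ty":0,"tz":0,"spin":0},
    {"gripper":0.3,"tx":150,"ty":0,"tz":0,"spin":0},
    {"gripper":0.3,"tx":200,"ty":0,"tz":0,"spin":0},
    {"gripper":0.3,"tx":200,"ty":0,"tz":0,"spin":0}
  ]
}}

```text
time_s: 15.4
tool_pos: [467.4, 24.9, 244.9]
ee_rot: [-3.137, -0.001, 1.533]
ft_force: [-0.1, 0.6, 0.4]
grip_width: 26.0
grasp_force: 0.0
```

Run:
```python
from h import *
rel()
v,u=np.mgrid[0:420,0:560]
F=[]
for n in('top','side'):
    c=cam(n); F.append(c['frame']);P=world(c,u,v)
    m=(c['depth']>0)&(P[...,0]>445)&(P[...,0]<480)&(P[...,1]>-215)&(P[...,1]<-140)&(P[...,2]>112)&(P[...,2]<180)
    q=P[m];print(n,len(q),np.percentile(q[:,2],[50,90,99]),np.median(q,0))
    k=q[:,2]>126;print('bar',np.polyfit(q[k][:,1],q[k][:,2],1) if k.sum()>5 else None)
im=np.hstack([cv2.resize(F[0][170:290,260:400],(400,343),interpolation=2),cv2.resize(F[1][140:222,310:406],(400,343),interpolation=2)])
cv2.imwrite('pics/v6.png',im)
```

```text
t 15.4 pos [467.4  24.9 244.9] rot [-3.1372e+00 -1.4000e-03  1.5331e+00] F [-0.1  0.6  0.4] w 26.0 g 0.0
top 75 [131.05116929 135.20091761 136.62944169] [ 460.55487287 -173.39598047  131.05116929]
bar [-2.48313840e-02  1.27259963e+02]
side 77 [125.599962   133.71385978 135.16560444] [ 460.90002123 -165.33947092  125.599962  ]
bar [-3.33376194e-02  1.25646246e+02]
```

View pics/v6.png

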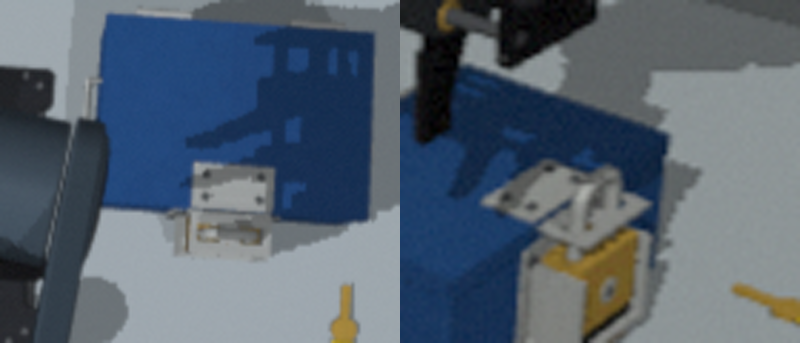

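The shackle stands low in the body after release: bar top z≈134, against ≈154 if it had sprung up. The bar's slope of −0.03 could be a tilt from one pawl not engaging, so I'm checking it against the lid plane.

Run:
```python
from h import *
v,u=np.mgrid[0:420,0:560]
for n in('top','side'):
    B=[];T=[]
    for i in range(5):
        c=cam(n);P=world(c,u,v);ok=c['depth']>0
        y=P[...,1]+ (176.3 if n=='top' else 174)
        b=ok&(abs(P[...,0]-461.5)<(3 if n=='top' else 12))&(abs(y)<26)&(P[...,2]>112)&(P[...,2]<150)
        B.append(np.c_[y[b],P[b][:,2]])
        l=ok&(P[...,0]>505)&(P[...,0]<600)&(abs(y)<90)&(P[...,2]>96)&(P[...,2]<112);T.append(P[l])
    B=np.vstack(B);T=np.vstack(T)
    print(n,'lid',np.linalg.lstsq(np.c_[T[:,0]-550,T[:,1]+176,np.ones(len(T))],T[:,2],rcond=None)[0])
    for a in range(-26,26,4):
        k=(B[:,0]>=a)&(B[:,0]<a+4)
        if k.sum()>3: print(a+2,k.sum(),np.percentile(B[k][:,1],[50,85]).round(1))
```

```text
top lid [-7.13095373e-03  8.08751048e-04  1.04109044e+02]
-24 4 [123.5 124.1]
-20 11 [127.9 129.4]
-16 17 [130.9 132.5]
-12 13 [133.6 135.4]
-8 19 [132.7 135.2]
-4 13 [134.6 137. ]
0 18 [133.7 136.6]
4 18 [133.9 135.8]
8 13 [134.2 136.5]
12 19 [132.6 135. ]
16 20 [130.1 131.3]
20 20 [124.9 126.9]
24 10 [116.6 118.3]
side lid [-9.11873846e-03  3.17664749e-04  1.04068650e+02]
-24 4 [113.9 118.1]
-20 19 [119.2 122.9]
-16 48 [118.8 125.3]
-12 30 [129.7 132.8]
-8 15 [132.  133.9]
-4 18 [132.1 133.8]
0 18 [131.7 134.4]
4 24 [132.5 133.8]
8 20 [132.5 133.5]
12 35 [130.3 133.4]
16 56 [127.3 130.9]
20 57 [121.1 125.9]
24 32 [118.4 122.4]
```

The bar is level at about 133.5 mm, the lid sits at 104 mm, and the robot is clear of everything. Handing in.

```bash
python3 -c "
from plant import order; print(order.close_job())"
```

```text
the job is handed in; nothing more can be done
None
```

The box is locked and the job is handed in: the lid is fully closed, and the middle-sized shackle is through both hasp holes and stays down by itself, with its bar level at the expected clicked height. The press peaked at about 13 N, and the arm ended clear of everything.

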